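# Put the mixed-up succulent pots back on their own saucers

## Task

The three potted succulents have each been set on another's saucer: move them so that every pot stands upright and about in the middle of the saucer of its own colour, the square pot lined up square with its square saucer. The bare cork mat is free to park a pot on while you swap them round. Set the pots down gently, without dropping or tipping any over, leave the saucers where they are, and do not disturb the can, the milk carton or the scoop.

Things in the scene. Friction and masses are not known exactly. Their poses are not given: they have to be found in the camera images.
- terracotta_pot: Round terracotta (orange-brown) pot with a grey-green and pink rosette succulent. Loose, about 0.13 to 0.22 kg. 60 mm high to the rim, rim 60 mm across, foot 46 mm across. The straight collar, 60 mm across, runs from 42 to 60 mm above the underside and is the place to grip; the pot is narrower below it. The leaves stand up to about 12 mm above the rim and stay within it. Origin: centre of the underside; z up.
- blue_pot: Round dark blue glazed pot with a small spiky dark green aloe. Loose, about 0.11 to 0.2 kg. 54 mm high to the rim, rim 56 mm across, foot 44 mm across. The straight collar, 56 mm across, runs from 36 to 54 mm above the underside and is the place to grip; the pot is narrower below it. The leaves stand up to about 17 mm above the rim and stay within it. Origin: centre of the underside; z up.
- white_pot: Square cream-white glazed pot with a round ribbed green cactus. Loose, about 0.13 to 0.24 kg. 56 mm high to the rim, rim 53 mm square, foot 43 mm square. The straight collar, 53 mm square, runs from 38 to 56 mm above the underside and is the place to grip, across two opposite sides; the pot is narrower below it. The cactus stands up to 24 mm above the rim and stays within it. Origin: centre of the underside; x and y are square to its sides, z up.
- terracotta_saucer: Round terracotta (orange-brown) saucer, loose, 0.16 kg, 91 mm across, 14 mm high with a low sloping rim; its flat floor is about 74 mm across and 6 mm above its underside. At every start the white pot stands on it. Origin: centre of the underside, on the table; z up.
- blue_saucer: Round dark blue glazed saucer, the same shape and size as the terracotta saucer (91 mm across, 14 mm high, floor about 74 mm across and 6 mm above the underside), loose, 0.16 kg. At every start the terracotta pot stands on it. Origin: centre of the underside, on the table; z up.
- white_saucer: Square cream-white glazed saucer, loose, 0.17 kg, 78 mm square, 14 mm high, with an upright rim 4.5 mm thick; its floor is 69 mm square and 6 mm above its underside. At every start the blue pot stands on it. Origin: centre of the underside, on the table; x and y are square to its sides, z up.
- cork_mat: Round light-brown cork mat, 120 mm across, 5 mm thick, lying flat and fixed on the table. It is bare at every start: a free spot on which a pot can be parked. Origin: centre of the underside, on the table; z up.
- drink_can: Bystander: unopened slim blue drink can with a pink band, standing, 53 mm across, 130 mm high. Leave it alone. Origin: centre of the underside.
- milk_carton: Bystander: small white and red milk carton with a gable top, standing, 40 by 52 mm, 113 mm high. Leave it alone. Origin: centre of the underside.
- scoop: Bystander: light blue plastic potting scoop lying on the table, about 170 mm long, 70 mm wide, 44 mm high, its trough reaching 85 mm to +x and its round grip 86 mm to -x of the origin. Leave it alone. Origin: on the table below the back of the trough.
There are look-alikes about, which are no part of the job. There is more than one size of the white_saucer; the job needs the larger.

How it is judged:
At the end, for the whole second after the job is handed in: Each pot stands upright (0.08 rad) and flat on the floor of its own colour's saucer (within 3.5 mm), centred within 15 mm; the white pot's sides are within 0.22 rad of parallel to its saucer's (any quarter turn); saucers flat on the table; pots at rest (horizontal distance between terracotta_pot and terracotta_saucer below 0.015 m and z of terracotta_pot in the frame of terracotta_saucer between 0.003 and 0.0095 m and angle between each of terracotta_pot, terracotta_saucer, blue_pot, blue_saucer, white_pot, white_saucer's own z axis and vertical below 0.08 rad and linear speed of each of terracotta_pot, blue_pot, white_pot below 0.01 m/s and angular speed of each of terracotta_pot, blue_pot, white_pot below 0.1 rad/s and horizontal distance between blue_pot and blue_saucer below 0.015 m and z of blue_pot in the frame of blue_saucer between 0.003 and 0.0095 m and horizontal distance between white_pot and white_saucer below 0.015 m and z of white_pot in the frame of white_saucer between 0.003 and 0.0095 m and (angle between the x axis of white_pot and the x axis of white_saucer, either way round below 0.22 rad or angle between the x axis of white_pot and the y axis of white_saucer, either way round below 0.22 rad) and height (world z) of each of terracotta_saucer, blue_saucer, white_saucer below 0.005 m); the robot touches nothing.
It fails at once if a pot is tipped by more than 0.6 rad (angle between any of terracotta_pot, blue_pot, white_pot's own z axis and vertical above 0.6 rad).
It fails at once if a pot is dropped or slammed down: its underside is less than 25 mm above the table and it moves faster than 0.5 m/s ((height (world z) of terracotta_pot below 0.025 m and linear speed of terracotta_pot above 0.5 m/s) or (height (world z) of blue_pot below 0.025 m and linear speed of blue_pot above 0.5 m/s) or (height (world z) of white_pot below 0.025 m and linear speed of white_pot above 0.5 m/s)).
It fails at once if a saucer is shoved or carried more than 40 mm from where it was (distance of any of terracotta_saucer, blue_saucer, white_saucer from where it was at the start of the episode above 0.04 m).
It fails at once if the can, the milk carton or the scoop is moved more than 30 mm or the can or carton knocked over (distance of any of drink_can, milk_carton, scoop from where it was at the start of the episode above 0.03 m or angle between any of drink_can, milk_carton's own z axis and vertical above 0.5 rad).
It also fails if it takes over 90 s, if anything falls off the work surface, if the arm or the gripper's body presses on something with over 40 N, if the wrist force passes 120 N, or if a joint passes its speed limit or range.

## Robot

A 7-joint arm with a two-finger parallel gripper is mounted at the origin on the work surface. World frame = base frame: x ahead of the robot, y to its left, z up, the work surface at z = 0. Lengths are in m, angles in rad, forces in N, time in s.
With the tool pointing down it reaches from about 0.4 to 0.875 m from the base axis. Payload 19.3 kg.
Tool frame: the origin (TCP) lies where the fingers leave the gripper's body, on its centre line; the fingertips stand bot.tip_reach ahead of it and the grasp point (between the pads) lies 54 mm ahead of it (bot.tip_reach is the distance from the TCP to the fingertips, in m); z points along the fingers, y is the line along which they close (so a half turn about z gives the same grasp; the last joint's range is limited). The gripper opens to 85 mm and grips with 20 to 120 N. Pads are 22 mm wide; open, the fingers measure 114 mm over their backs; the gripper's body (76 mm by 85 mm) begins 54 mm behind the grasp point. The pads swing forward as they close: fully open they stand 13 mm farther back than shut.
Start: joints at [-1.338, 0.521, -0.036, 1.599, 0.021, 1.021, -0.113], TCP at [0.186, 0.597, 0.304] pointing down, gripper open.
Joint ranges: [-2.91, 2.91], [-0.3, 2.13], [-1.5, 1.42], [0.17, 2.43], [-1.26, 4.41], [0.16, 1.93], [-2.52, 2.52]. Speed limits (rad/s): [1.89, 1.89, 2.39, 2.39, 3.01, 3.01, 3.01].

## Interface

Orientations are given as [roll, pitch, yaw] about the fixed x, y, z axes, in that order (R = Rz(yaw) Ry(pitch) Rx(roll)).
In Python, from workcell import bot gives the robot as it stands. The module is installed in compiled form; this text tells all that it offers.
- The arm moves only by the shell command python3 -m jog 'ROWS' [FORCE]. ROWS is JSON, a list that holds one entry, the list of rows, each a list of 7 numbers: the shift along the tool's x, y, z in mm, then the turn, a rotation vector about the tool's x, y, z in rad, then the opening, from 0 (shut) to 1 (fully open). In form: [[[tx, ty, tz, wx, wy, wz, fingers], ...]]. A call has 1 to 5 rows; each row shifts and turns the commanded pose from where the row before left it, along the tool's axes as they then stand; what a row does not reach is not made up. A row lasts 1/10 s, in which the tool goes at most 50 mm and 8.59 degrees, less where a joint would pass 70% of its speed; a pose out of reach is approached as far as the arm can. A call is refused whole if a number of a shift passes 50 or a number of a turn 0.15, either way. A call with a gripper value outside its range is refused whole. The fingers move at their own pace and stop on an object; FORCE is the grip in N (left out, the last holds). Time passes only in rows, so rows that do not move let the fingers close. It gives the time, the measured TCP pose, the force, the opening and the grip force at its end, in the units of the state.
- bot.observe(): the state, without advancing time (a new reading comes with each control period).
- bot.grab_frame(name): name is "side" or "top"; returns a dict with "img" (400x640x3 uint8, red, green, blue), "intrinsics" (3x3 intrinsics, pixels), "R" (3x3) and "t" (3): a world point X has camera coordinates R X + t. Camera axes: x right, y down, z forward; pixel columns grow to the right and rows downward; lengths in m; the calibration is good to about 2 mm. A picture is of the moment at which its call begins. There is no depth.
- bot.job_done(): hands the job in; it is judged then, once.
Trained networks look in a picture, given as the dict that the camera call returned (one of the last four; its "shot" number tells which), for a name from the list of things; names that differ only in an ending like _2 or _b are one class to them, and where a whole thing is asked for, a point or a joint stands for the part that bears it (a point fixed in the world has none). Each returns a list of dicts, best first, with "conf" (0 to 1); they miss things now and then, are a little off and sometimes report something else, mostly with a low value. They report only what shows in the picture. A call takes as long as a camera call. They do not tell look-alikes from the thing itself.
- bot.trace(query, picture): "region" (400x640 bool, what is visible of it).
- bot.spot_point(query, picture): "xyz" ([x, y, z] in m, in world coordinates, good to about 4 mm: a listed point, or the origin of a listed thing).
The state is a dict: "clock": time; "qpos": joint angles; "qd": joint speeds; "joint_efforts": joint torques, N m; "position": TCP position; "tool_rot": TCP orientation; "force": force on the tool from outside, world axes, zero at the start; "moment": the same for the moment, N m; "grip_width": finger opening in m; "finger_force": force on a finger pad.
Only numpy, scipy, OpenCV 4.12 (cv2) and the standard library are available. Lean on these libraries where they do the work, as an engineer would, in place of code of your own. Each camera call takes 0.05 s, during which the arm holds its last target. There are 200 camera calls.

## Working session

There is one attempt and no reset: what is moved stays moved. The work goes in short steps, Python scripts to look and compute and a shell command to move; the robot and the scene stay as the last step left them, time stands still between calls to the robot, and variables do not carry over. Pictures are saved under pics/ and viewed, at most 14 in all, crops included, and the job is handed in when it is done.

```bash
mkdir -p pics; cat > h.py <<'E'
from workcell import bot
import numpy as np, cv2
names=["terracotta_pot","blue_pot","white_pot","terracotta_saucer","blue_saucer","white_saucer","cork_mat","drink_can","milk_carton","scoop"]
def save(f,n): cv2.imwrite('pics/'+n+'.png',f["img"][:,:,::-1])
def proj(f,X):
    c=f["R"]@np.asarray(X)+f["t"]; p=f["intrinsics"]@c; return p[:2]/p[2]
E
python3 - <<'E'
from h import *
print(bot.observe(), bot.tip_reach)
for c in("top","side"):
    f=bot.grab_frame(c); save(f,c+'0'); print(c,f["intrinsics"].tolist(),(-f["R"].T@f["t"]).round(3),f["R"].round(2).tolist())
    for n in names:
        print(n,[(np.round(d["xyz"],3).tolist(),round(d["conf"],2),proj(f,d["xyz"]).round().tolist()) for d in bot.spot_point(n,f)])
E
```

```text
{'clock': 0.0, 'qpos': array([-1.33819957,  0.52198085, -0.03634847,  1.59996872,  0.02116763,
        1.0211026 , -0.11280261]), 'qd': array([ 1.19808712e-03, -7.43297332e-04,  1.24993691e-04,  3.27654736e-04,
        1.88057076e-04,  7.91249216e-04, -8.24493195e-05]), 'joint_efforts': array([-1.19284861e-03, -9.27109694e+01,  1.97922818e+00, -3.69941890e+01,
        1.77876942e-02,  8.04884825e-03,  3.42422641e-05]), 'position': array([0.1863083 , 0.5963334 , 0.30336018]), 'tool_rot': array([-3.14051696e+00,  3.81069877e-05,  2.83878396e+00]), 'force': array([ 1.12726414, -0.82526642, -0.70896411]), 'moment': array([-0.02587708,  0.00527643,  0.03880429]), 'finger_force': 0.0, 'grip_width': 0.08540978631019991} 0.0726
top [[401.0898901084943, 0.0, 322.93634604376007], [0.0, 401.0898901084943, 201.30962916521935], [0.0, 0.0, 1.0]] [0.264 0.028 1.016] [[0.0, -1.0, 0.01], [-0.98, -0.0, -0.22], [0.22, -0.01, -0.98]]
terracotta_pot [([0.607, -0.126, 0.008], 0.67, [379.0, 158.0])]
blue_pot [([0.452, -0.251, 0.003], 0.84, [429.0, 216.0])]
white_pot [([0.616, 0.117, 0.004], 0.62, [287.0, 1
[... 857 characters left out ...]
5, 0.006], 0.9, [379.0, 295.0])]
white_pot [([0.618, 0.123, 0.008], 0.77, [341.0, 193.0]), ([0.454, -0.247, -0.001], 0.41, [380.0, 299.0])]
terracotta_saucer [([0.618, 0.12, -0.002], 0.55, [341.0, 196.0]), ([0.633, 0.326, 0.0], 0.25, [306.0, 163.0])]
blue_saucer [([0.613, -0.127, -0.006], 0.67, [401.0, 245.0])]
white_saucer [([0.455, -0.247, 0.002], 0.86, [380.0, 297.0]), ([0.32, -0.182, -0.001], 0.64, [306.0, 304.0])]
cork_mat [([0.453, 0.295, -0.004], 0.7, [256.0, 185.0])]
drink_can [([0.647, -0.324, -0.003], 0.97, [475.0, 287.0]), ([0.456, -0.246, 0.0], 0.32, [381.0, 298.0])]
milk_carton [([0.634, 0.325, 0.001], 0.87, [306.0, 163.0])]
scoop [([0.423, 0.006, -0.001], 0.95, [301.0, 240.0])]
```

View pics/top0.png

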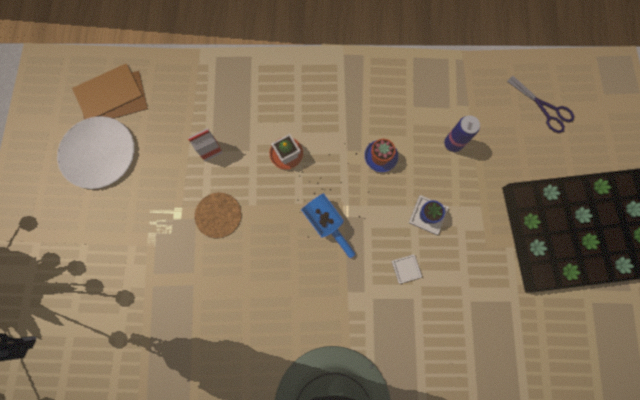

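View pics/side0.png

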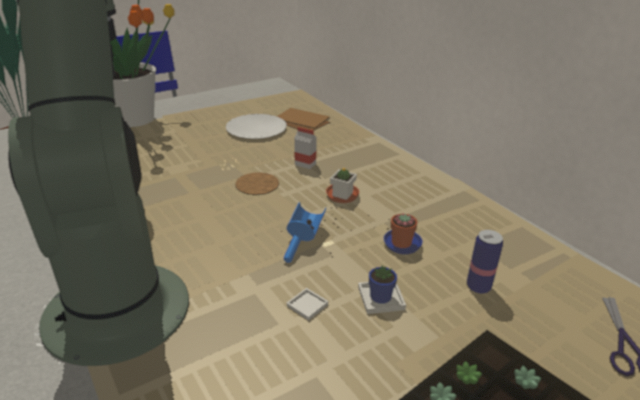

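The top view shows the white pot at (287,150), the terracotta pot at (382,151), the blue pot at (432,211) on the large white saucer, and the mat at (218,215). The small look-alike saucer at (407,269) isn't part of the job. The side view agrees. Next I'll fit the silhouettes in both views.

```bash
cat >> h.py <<'E'
from scipy.optimize import minimize
S=4
def circ(r,z,n=40):
    a=np.arange(n)*2*np.pi/n; return np.c_[r*np.cos(a),r*np.sin(a),0*a+z]
def sq(s,z): s=s/2; return np.array([[s,s,z],[s,-s,z],[-s,s,z],[-s,-s,z]])
M={"terracotta_pot":np.r_[circ(.023,0),circ(.03,.042),circ(.03,.06),circ(.015,.072)],
"blue_pot":np.r_[circ(.022,0),circ(.028,.036),circ(.028,.054),circ(.012,.071)],
"white_pot":np.r_[sq(.043,0),sq(.053,.038),sq(.053,.056),circ(.012,.078)],
"terracotta_saucer":np.r_[circ(.037,0),circ(.0455,.014)],"white_saucer":np.r_[sq(.078,0),sq(.078,.014)],
"cork_mat":np.r_[circ(.06,0),circ(.06,.005)]}
M["blue_saucer"]=M["terracotta_saucer"]
def mask(n,f,near):
    best=None
    for d in bot.trace(n,f):
        ys,xs=np.nonzero(d["region"])
        if len(xs) and np.hypot(*(np.array([xs.mean(),ys.mean()])-proj(f,near)))<22: return cv2.resize(d["region"].astype(np.uint8),None,fx=S,fy=S,interpolation=cv2.INTER_LINEAR)
def fit(n,fs,x0,occ=None,yaws=(0,)):
    ms=[(f,mask(n,f,x0),mask(occ,f,x0) if occ else None) for f in fs]
    ms=[m for m in ms if m[1] is not None]
    def cost(p,free=4):
        c,s=np.cos(p[3]),np.sin(p[3]); X=M[n]@np.array([[c,s,0],[-s,c,0],[0,0,1]])+p[:3]; J=0
        for f,m,o in ms:
            C=X@f["R"].T+f["t"]; P=C@f["intrinsics"].T; P=(P[:,:2]/P[:,2:]+.5)*S-.5
            im=np.zeros_like(m); h=cv2.convexHull(P.astype(np.float32))
            cv2.fillConvexPoly(im,np.round(h*16).astype(np.int32),1,shift=4)
            if o is not None: im=im*(1-o)
            J+=1-(im&m).sum()/max(1,(im|m).sum())
        return J/len(ms)
    rs=[]
    for y in yaws:
        st=np.r_[x0,y]; sim=np.array([st]+[st+d for d in np.diag([.006,.006,.006,.3])])
        rs.append(minimize(cost,st,method="Nelder-Mead",options=dict(initial_simplex=sim,xatol=1e-4,fatol=1e-4)))
    r=min(rs,key=lambda r:r.fun); return r.x,r.fun,len(ms)
def delta(xyz,yaw=None):
    o=bot.observe(); y=o["tool_rot"][2]; d=np.array(xyz)-o["position"]; c,s=np.cos(y),np.sin(y)
    t=np.array([c*d[0]+s*d[1],s*d[0]-c*d[1],-d[2]])*1000
    w=0 if yaw is None else -((yaw-y+np.pi/2)%np.pi-np.pi/2)
    return t.round(1),round(w,3)
E
python3 - <<'E'
from h import *
fs=[bot.grab_frame("top"),bot.grab_frame("side")]
Y=np.arange(4)*np.pi/8
for n,x,o,y in [("white_pot",[.617,.12,.006],None,Y),("terracotta_pot",[.609,-.127,.006],None,(0,)),("blue_pot",[.453,-.248,.006],None,(0,)),("terracotta_saucer",[.618,.12,0],"white_pot",(0,)),("blue_saucer",[.613,-.127,0],"terracotta_pot",(0,)),("white_saucer",[.456,-.246,0],"blue_pot",Y),("cork_mat",[.454,.293,0],None,(0,))]:
    p,j,k=fit(n,fs,x,o,y); print(n,p.round(4),round(p[3]%(np.pi/2),3),round(j,3),k)
E
```

```text
white_pot [0.6192 0.119  0.0038 0.6067] 0.607 0.118 2
terracotta_pot [ 0.6104 -0.1274  0.0053  0.0106] 0.011 0.061 2
blue_pot [ 0.4548 -0.2458  0.005  -0.0605] 1.51 0.043 2
terracotta_saucer [ 0.6193  0.1214 -0.0023  0.3915] 0.392 0.188 2
blue_saucer [ 0.6129 -0.1297 -0.0017  0.1434] 0.143 0.13 2
white_saucer [ 0.4553 -0.2473  0.     -0.4076] 1.163 0.132 2
cork_mat [ 4.540e-01  2.935e-01 -2.000e-04  7.360e-02] 0.074 0.045 2
```

```bash
python3 - <<'E'
from h import *
f=bot.grab_frame("top")
def crop(x,y):
    c=cv2.resize(f["img"][y-30:y+30,x-30:x+30,::-1],(400,400),interpolation=cv2.INTER_CUBIC); return c
def dr(c,x,y,p,s,z):
    a=np.arange(4)*np.pi/2+np.pi/4+p[3]; r=s/2**.5
    P=[((proj(f,[p[0]+r*np.cos(t),p[1]+r*np.sin(t),p[2]+z])-[x-30,y-30]+.5)*400/60).astype(int) for t in a]
    cv2.polylines(c,[np.array(P)],True,(0,0,255),1); return c
A=dr(crop(287,152),287,152,[.6192,.119,.004,.607],.053,.056)
B=dr(crop(430,214),430,214,[.4553,-.2473,0,-.408],.078,.014)
cv2.imwrite('pics/ov.png',np.hstack([A,B]))
print(delta([.6192,.119,.20],.607), delta([.6192,.119,.20],.607+np.pi/2), bot.observe()["qpos"][6])
E
```

```text
(array([-555.5, -326.8,  103.9]), np.float64(-0.91)) (array([-555.5, -326.8,  103.9]), np.float64(0.661)) -0.11279958942819131
```

View pics/ov.png

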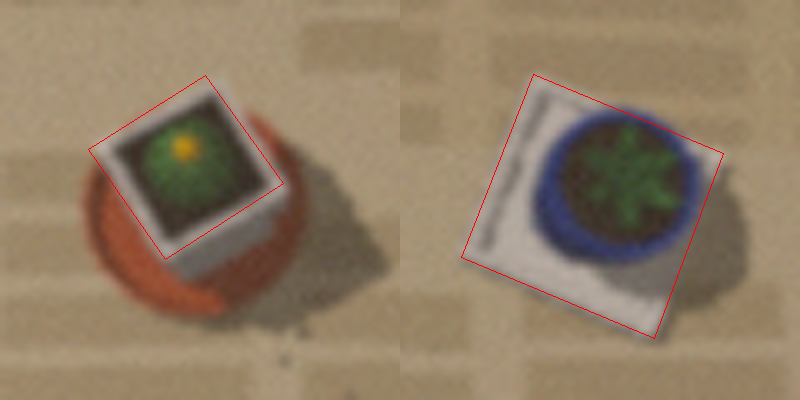

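The fits sit well on both squares. Now I'll go above the white pot.

```bash

python3 -m jog '[[[-40,-23,3,0,0,0,1],[-40,-23,3,0,0,0,1],[-40,-23,3,0,0,0,1],[-40,-23,3,0,0,0,1],[-40,-23,3,0,0,0,1]]]' 30
python3 -m jog '[[[-40,-23,3,0,0,0,1],[-40,-23,3,0,0,0,1],[-40,-23,3,0,0,0,1],[-40,-23,3,0,0,0,1],[-40,-23,3,0,0,0,1]]]'
python3 -m jog '[[[-40,-23,3,0,0,0,1],[-40,-23,3,0,0,0,1],[-40,-23,3,0,0,0,1],[-35,-28,3,0,0,0,1],[0,0,0,0,0,0,1]]]'
python3 -m jog '[[[0,0,0,0,0,0.132,1],[0,0,0,0,0,0.132,1],[0,0,0,0,0,0.132,1],[0,0,0,0,0,0.132,1],[0,0,0,0,0,0.132,1]]]'
python3 -m jog '[[[0,0,0,0,0,0,1],[0,0,0,0,0,0,1]]]'
python3 -c "
from h import *
print(delta([.6192,.119,.107],2.178),bot.observe()['tool_rot'])"
```

```text
clock: 2.75
position: [0.344, 0.4257, 0.289]
tool_rot: [3.141, 0.0, 2.839]
force: [0.6, 1.2, -0.7]
grip_width: 0.0851
finger_force: 0.0
clock: 3.25
position: [0.5007, 0.2562, 0.274]
tool_rot: [3.141, 0.0, 2.839]
force: [0.6, 1.4, -0.7]
grip_width: 0.0851
finger_force: 0.0
clock: 3.75
position: [0.6211, 0.1124, 0.2613]
tool_rot: [-3.139, 0.002, 2.831]
force: [-0.9, -0.4, -1.0]
grip_width: 0.0854
finger_force: 0.0
clock: 4.25
position: [0.6186, 0.119, 0.2619]
tool_rot: [3.141, -0.0, 2.173]
force: [-0.3, 0.4, -0.6]
grip_width: 0.0854
finger_force: 0.0
clock: 4.45
position: [0.6186, 0.1191, 0.2619]
tool_rot: [-3.141, 0.0, 2.183]
force: [-0.0, -0.6, -0.2]
grip_width: 0.0851
finger_force: 0.0
(array([ -0.5,   0.5, 154.9]), np.float64(0.005)) [-3.14146690e+00  1.12742312e-04  2.18303694e+00]
```

```bash

python3 -m jog '[[[0,0,40,0,0,0,1],[0,0,40,0,0,0,1],[0,0,35,0,0,0,1],[0,0,25,0,0,0,1],[0,0,17,0,0,0,1]]]' 30
python3 -m jog '[[[0,0,0,0,0,0,1],[0,0,0,0,0,0,0.5],[0,0,0,0,0,0,0.3],[0,0,0,0,0,0,0.3],[0,0,0,0,0,0,0.3]]]'
python3 -m jog '[[[0,0,0,0,0,0,0.2],[0,0,0,0,0,0,0.2],[0,0,0,0,0,0,0.2]]]'
python3 -m jog '[[[0,0,-5,0,0,0,0.2],[0,0,-10,0,0,0,0.2],[0,0,-20,0,0,0,0.2],[0,0,-30,0,0,0,0.2],[0,0,-20,0,0,0,0.2]]]'
python3 -c "
from h import *
for c in ('side','top'):
  f=bot.grab_frame(c); save(f,c+'1')
print(delta([.454,.2935,.2]),bot.observe()['tool_rot'])"
```

```text
clock: 4.95
position: [0.6181, 0.1188, 0.103]
tool_rot: [-3.14, -0.001, 2.182]
force: [-0.7, -0.6, 0.5]
grip_width: 0.0855
finger_force: 0.0
clock: 5.45
position: [0.6193, 0.119, 0.1066]
tool_rot: [3.139, 0.001, 2.179]
force: [-0.5, -0.7, 7.4]
grip_width: 0.0528
finger_force: 30.0
clock: 5.75
position: [0.6193, 0.119, 0.1066]
tool_rot: [3.139, 0.001, 2.179]
force: [-2.4, -0.1, 7.3]
grip_width: 0.053
finger_force: 30.0
clock: 6.25
position: [0.619, 0.1189, 0.1927]
tool_rot: [3.14, 0.001, 2.179]
force: [0.1, 0.0, -2.1]
grip_width: 0.0532
finger_force: 31.8
(array([237.9, -36.5,  -6.4]), 0) [3.13682757e+00 1.64378323e-03 2.17873862e+00]
```

View pics/side1.png

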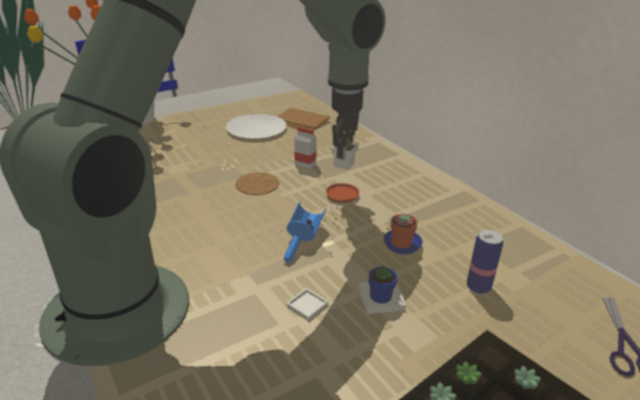

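The pot is held upright at (344,155) and the terracotta saucer is free at (342,192). Next: over to the mat.

```bash

python3 -m jog '[[[25,-4,0,0,0,0,0.2],[45,-7,0,0,0,0,0.2],[48,-7,0,0,0,0,0.2],[48,-7,0,0,0,0,0.2],[45,-7,0,0,0,0,0.2]]]'
python3 -m jog '[[[27,-4,0,0,0,0,0.2],[0,0,0,0,0,0,0.2],[0,0,20,0,0,0,0.2],[0,0,20,0,0,0,0.2],[0,0,20,0,0,0,0.2]]]'
python3 -m jog '[[[0,0,10,0,0,0,0.2],[0,0,6,0,0,0,0.2],[0,0,4,0,0,0,0.2],[0,0,2,0,0,0,0.2],[0,0,0,0,0,0,0.2]]]'
python3 -c "
from h import *
print(delta([.454,.2935,.1056]),bot.observe()['tool_rot'])"
```

```text
clock: 6.85
position: [0.47, 0.2751, 0.1898]
tool_rot: [-3.141, -0.0, 2.179]
force: [1.2, 1.4, -1.8]
grip_width: 0.0529
finger_force: 31.8
clock: 7.35
position: [0.4534, 0.2932, 0.1292]
tool_rot: [3.141, 0.0, 2.178]
force: [0.2, 0.4, -3.1]
grip_width: 0.0526
finger_force: 31.8
clock: 7.85
position: [0.4533, 0.2937, 0.1082]
tool_rot: [3.141, 0.0, 2.179]
force: [-0.5, 0.5, -1.6]
grip_width: 0.053
finger_force: 31.8
(array([-0.6,  0.4,  2.6]), 0) [3.14116863e+00 8.09970006e-06 2.17867743e+00]
```

```bash

python3 -m jog '[[[0,0,1.5,0,0,0,0.2],[0,0,1,0,0,0,0.2],[0,0,0,0,0,0,0.2]]]'
python3 -m jog '[[[0,0,0,0,0,0,1],[0,0,0,0,0,0,1],[0,0,0,0,0,0,1],[0,0,0,0,0,0,1],[0,0,0,0,0,0,1]]]'
python3 -m jog '[[[0,0,-20,0,0,0,1],[0,0,-40,0,0,0,1],[0,0,-40,0,0,0,1],[0,0,-30,0,0,0,1],[0,0,0,0,0,0,1]]]'
python3 - <<'E'
from h import *
f=bot.grab_frame("side"); save(f,"side2")
print(fit("terracotta_saucer",[f],[.6193,.1214,0]))
print(delta([.6104,-.1274,.2],1.4))
print(delta([.454,-.247,.2],1.4))
E
```

```text
clock: 8.15
position: [0.4532, 0.2938, 0.1056]
tool_rot: [3.141, -0.0, 2.179]
force: [-1.0, -0.6, -0.7]
grip_width: 0.0528
finger_force: 32.0
clock: 8.65
position: [0.4531, 0.2937, 0.1054]
tool_rot: [-3.142, 0.0, 2.179]
force: [0.1, -0.3, -0.3]
grip_width: 0.0852
finger_force: 0.0
clock: 9.15
position: [0.4543, 0.2944, 0.2392]
tool_rot: [3.136, -0.001, 2.179]
force: [0.9, 0.8, -0.3]
grip_width: 0.0855
finger_force: 0.0
(array([ 0.62004004,  0.12214972, -0.00192751,  0.14778644]), np.float64(0.04725372470535916), 1)
(array([-435.6, -111.6,   35.8]), np.float64(0.779))
(array([-444.4, -308.3,   35.8]), np.float64(0.779))
```

View pics/side2.png

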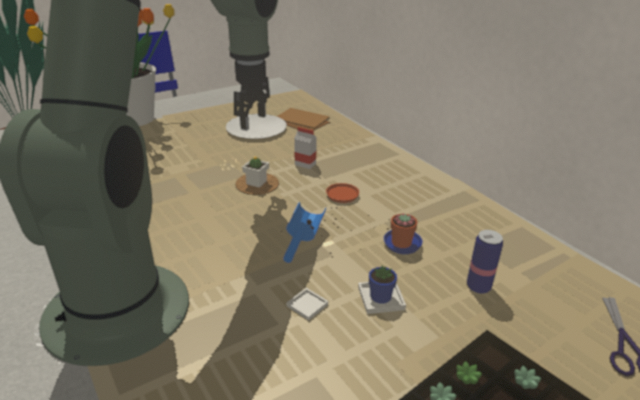

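White pot stands on the mat at (257,172). Now the terracotta pot.

```bash

python3 -m jog '[[[-44,-11,0,0,0,0,1],[-44,-11,0,0,0,0,1],[-44,-11,0,0,0,0,1],[-44,-11,0,0,0,0,1],[-44,-11,0,0,0,0,1]]]'
python3 -m jog '[[[-44,-11,0,0,0,0,1],[-44,-11,0,0,0,0,1],[-44,-11,0,0,0,0,1],[-44,-12,0,0,0,0,1],[-39,-12,0,0,0,0,1]]]'
python3 -m jog '[[[0,0,0,0,0,0,1],[0,0,0,0,0,0,1]]]'
python3 - <<'E'
from h import *
f=bot.grab_frame("top"); g=bot.grab_frame("side")
print(fit("terracotta_pot",[g],[.6104,-.1274,.006]))
print(delta([.6104,-.1274,.110],2.179))
E
```

```text
clock: 9.75
position: [0.5335, 0.0799, 0.2342]
tool_rot: [-3.14, -0.001, 2.179]
force: [1.0, 0.0, 0.5]
grip_width: 0.0852
finger_force: 0.0
clock: 10.25
position: [0.6096, -0.1296, 0.2339]
tool_rot: [-3.14, -0.001, 2.178]
force: [0.9, 0.8, 0.4]
grip_width: 0.0853
finger_force: 0.0
clock: 10.45
position: [0.6091, -0.1282, 0.2338]
tool_rot: [-3.14, -0.001, 2.177]
force: [0.2, 0.2, -0.5]
grip_width: 0.0858
finger_force: 0.0
(array([ 0.61426657, -0.12433006,  0.00165571,  0.20365391]), np.float64(0.07919771682257803), 1)
(array([ -1.7,   0. , 124.7]), np.float64(0.001))
```

```bash

python3 -m jog '[[[-1.5,0,35,0,0,0,1],[0,0,35,0,0,0,1],[0,0,30,0,0,0,1],[0,0,15,0,0,0,1],[0,0,9.5,0,0,0,1]]]' 30
python3 -m jog '[[[0,0,0,0,0,0,1],[0,0,0,0,0,0,0.6],[0,0,0,0,0,0,0.3],[0,0,0,0,0,0,0.3],[0,0,0,0,0,0,0.3]]]'
python3 -m jog '[[[0,0,0,0,0,0,0.2],[0,0,0,0,0,0,0.2]]]'
python3 -c "
from h import *
print(bot.observe()['position'])"
python3 -m jog '[[[0,0,-5,0,0,0,0.2],[0,0,-10,0,0,0,0.2],[0,0,-20,0,0,0,0.2],[0,0,-30,0,0,0,0.2],[0,0,-20,0,0,0,0.2]]]'
python3 -m jog '[[[0,0,0,0,0,0,0.2],[0,0,0,0,0,0,0.2]]]'
python3 - <<'E'
from h import *
fs=[bot.grab_frame("top"),bot.grab_frame("side")]; save(fs[1],"side3")
o=bot.observe(); p=o["position"]; print(p)
print(fit("terracotta_pot",fs,[p[0],p[1],p[2]-.104]))
print(fit("blue_saucer",fs,[.6129,-.1297,0],"terracotta_pot"))
print(delta([.620,.1215,.2]))
E
```

```text
clock: 11.1
position: [0.6103, -0.1277, 0.11]
tool_rot: [-3.141, -0.001, 2.18]
force: [0.3, 0.3, -0.3]
grip_width: 0.0853
finger_force: 0.0
clock: 11.6
position: [0.6111, -0.1287, 0.1124]
tool_rot: [3.14, 0.001, 2.179]
force: [-1.8, 0.0, 6.9]
grip_width: 0.0578
finger_force: 30.7
clock: 11.8
position: [0.6111, -0.1287, 0.1124]
tool_rot: [3.14, 0.001, 2.179]
force: [-2.1, 0.6, 6.5]
grip_width: 0.0579
finger_force: 30.7
[ 0.61109554 -0.12869449  0.11235426]
clock: 12.3
position: [0.6109, -0.1288, 0.1987]
tool_rot: [3.14, 0.001, 2.178]
force: [-0.5, 0.9, -1.1]
grip_width: 0.0573
finger_force: 32.5
clock: 12.5
position: [0.6106, -0.1284, 0.1966]
tool_rot: [3.141, 0.001, 2.179]
force: [0.2, 0.1, -0.7]
grip_width: 0.0581
finger_force: 32.6
[ 0.61014616 -0.12838057  0.19535764]
(array([ 0.60947294, -0.12622785,  0.08729706,  0.35223604]), np.float64(0.35506378180280496), 1)
(array([ 0.61468745, -0.12795608, -0.002755  ,  0.16952924]), np.float64(0.04858078602620086), 1)
(array([199.8, 150.8,  -4.5]), 0)
```

View pics/side3.png

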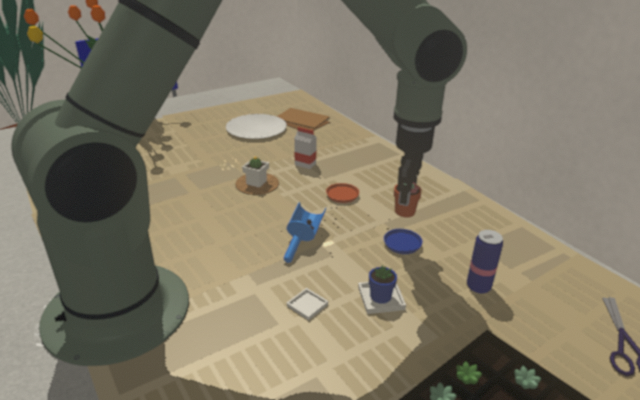

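Held upright at (407,200), blue saucer now free. Carrying to the terracotta saucer.

```bash

python3 -m jog '[[[15,11,0,0,0,0,0.2],[30,23,0,0,0,0,0.2],[38,28,0,0,0,0,0.2],[38,28,0,0,0,0,0.2],[38,28,0,0,0,0,0.2]]]'
python3 -m jog '[[[27,22,0,0,0,0,0.2],[14,11,0,0,0,0,0.2],[0,0,20,0,0,0,0.2],[0,0,20,0,0,0,0.2],[0,0,20,0,0,0,0.2]]]'
python3 -m jog '[[[0,0,6,0,0,0,0.2],[0,0,0,0,0,0,0.2],[0,0,0,0,0,0,0.2]]]'
python3 -c "
from h import *
print(delta([.620,.1215,.1124]),bot.observe()['tool_rot'])"
```

```text
clock: 13.4
position: [0.6163, 0.0711, 0.1958]
tool_rot: [-3.141, -0.0, 2.178]
force: [1.3, -0.3, -1.1]
grip_width: 0.0579
finger_force: 32.6
clock: 13.9
position: [0.6202, 0.1213, 0.1351]
tool_rot: [-3.141, 0.0, 2.178]
force: [-0.2, -0.1, -1.2]
grip_width: 0.0579
finger_force: 32.6
clock: 14.2
position: [0.6206, 0.1216, 0.1307]
tool_rot: [3.141, 0.0, 2.178]
force: [0.7, -0.2, -0.9]
grip_width: 0.058
finger_force: 32.6
(array([ 0.3, -0.6, 18.3]), 0) [3.14086960e+00 4.40994776e-04 2.17827047e+00]
```

```bash

python3 -m jog '[[[0,0,8,0,0,0,0.2],[0,0,5,0,0,0,0.2],[0,0,3,0,0,0,0.2],[0,0,1.5,0,0,0,0.2],[0,0,1,0,0,0,0.2]]]'
python3 -m jog '[[[0,0,0,0,0,0,0.2],[0,0,0,0,0,0,0.2]]]'
```

```text
clock: 14.7
position: [0.6201, 0.1218, 0.1122]
tool_rot: [-3.141, -0.0, 2.179]
force: [-11.8, -2.0, 30.9]
grip_width: 0.0578
finger_force: 35.3
clock: 14.9
position: [0.6201, 0.1218, 0.1123]
tool_rot: [-3.142, -0.0, 2.179]
force: [-7.3, -2.2, 16.6]
grip_width: 0.058
finger_force: 34.3
```

```bash

python3 -m jog '[[[0,0,-0.7,0,0,0,0.2],[0,0,0,0,0,0,0.2],[0,0,0,0,0,0,0.7],[0,0,0,0,0,0,1],[0,0,0,0,0,0,1]]]'
python3 -m jog '[[[0,0,0,0,0,0,1],[0,0,0,0,0,0,1],[0,0,-20,0,0,0,1],[0,0,-40,0,0,0,1],[0,0,-40,0,0,0,1]]]'
python3 - <<'E'
from h import *
print(delta([.454,-.247,.21]))
E
```

```text
clock: 15.4
position: [0.6202, 0.1218, 0.112]
tool_rot: [-3.142, 0.0, 2.179]
force: [-0.6, -0.7, 0.2]
grip_width: 0.085
finger_force: 0.0
clock: 15.9
position: [0.6198, 0.1217, 0.2129]
tool_rot: [-3.14, -0.0, 2.179]
force: [-0.2, 0.3, 0.3]
grip_width: 0.0855
finger_force: 0.0
(array([-207.9, -346.7,    2.9]), 0)
```

```bash

python3 -m jog '[[[-23,-38.5,0,0,0,0,1],[-23,-38.5,0,0,0,0,1],[-23,-38.5,0,0,0,0,1],[-23,-38.5,0,0,0,0,1],[-23,-38.5,0,0,0,0,1]]]'
python3 -m jog '[[[-23,-38.5,0,0,0,0,1],[-23,-38.5,0,0,0,0,1],[-23,-38.5,0,0,0,0,1],[-23,-38.5,0,0,0,0,1],[0,0,0,0,0,0,1]]]'
python3 - <<'E'
from h import *
fs=[bot.grab_frame("top"),bot.grab_frame("side")]; save(fs[1],"side4"); save(fs[0],"top4")
for a in [("terracotta_pot",fs,[.620,.1215,.006]),("terracotta_saucer",fs,[.62,.1215,0],"terracotta_pot"),("blue_saucer",fs,[.6129,-.1297,0]),("blue_pot",fs,[.4548,-.2458,.006])]: print(a[0],fit(*a))
print(delta([.4545,-.2462,.106]))
E
```

```text
clock: 16.4
position: [0.527, -0.0839, 0.2123]
tool_rot: [3.141, 0.0, 2.179]
force: [0.7, -1.3, 0.6]
grip_width: 0.0853
finger_force: 0.0
clock: 16.9
position: [0.4511, -0.2514, 0.2125]
tool_rot: [-3.14, 0.002, 2.171]
force: [0.5, 0.7, -0.2]
grip_width: 0.0852
finger_force: 0.0
terracotta_pot (array([0.62088075, 0.12290191, 0.00389122, 0.11922439]), np.float64(0.10020183849751163), 2)
terracotta_saucer (array([ 0.61790942,  0.12010944, -0.00106494,  0.38697882]), np.float64(0.17105442822707106), 2)
blue_saucer (array([ 0.61370205, -0.12937567, -0.00263412,  0.28871783]), np.float64(0.08062844511356243), 2)
blue_pot (array([ 0.48240636, -0.21546955, -0.03112952,  0.56639406]), np.float64(0.06858100721521754), 1)
(array([-6.000e-01, -1.000e-01,  1.061e+02]), 0)
```

View pics/side4.png

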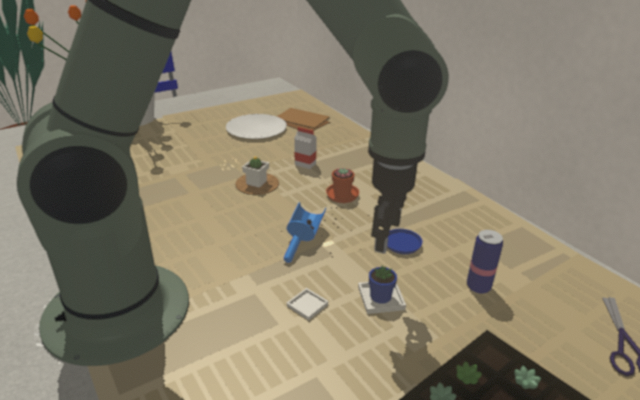

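Terracotta pot stands centred on its saucer at (343,185). Gripper is above the blue pot; descend and grasp.

```bash

python3 -m jog '[[[0,0,30,0,0,0,1],[0,0,30,0,0,0,1],[0,0,25,0,0,0,1],[0,0,15,0,0,0,1],[0,0,8,0,0,0,1]]]' 30
python3 -m jog '[[[0,0,0,0,0,0,1],[0,0,0,0,0,0,0.6],[0,0,0,0,0,0,0.3],[0,0,0,0,0,0,0.3],[0,0,0,0,0,0,0.3]]]'
python3 -m jog '[[[0,0,0,0,0,0,0.2],[0,0,0,0,0,0,0.2]]]'
python3 -c "
from h import *
print(bot.observe()['position'])"
python3 -m jog '[[[0,0,-5,0,0,0,0.2],[0,0,-10,0,0,0,0.2],[0,0,-20,0,0,0,0.2],[0,0,-30,0,0,0,0.2],[0,0,-20,0,0,0,0.2]]]'
python3 -m jog '[[[0,0,0,0,0,0,0.2],[0,0,0,0,0,0,0.2]]]'
python3 - <<'E'
from h import *
fs=[bot.grab_frame("top"),bot.grab_frame("side")]; save(fs[1],"side5")
o=bot.observe(); p=o["position"]; print(p)
print(fit("white_saucer",fs,[.4553,-.2473,0],"blue_pot",np.arange(4)*np.pi/8))
print(delta([.6135,-.129,.2]))
E
```

```text
clock: 18.0
position: [0.4536, -0.2457, 0.1028]
tool_rot: [-3.141, -0.001, 2.179]
force: [-0.1, -0.3, -0.6]
grip_width: 0.0855
finger_force: 0.0
clock: 18.5
position: [0.4544, -0.2461, 0.1051]
tool_rot: [3.141, 0.001, 2.179]
force: [-1.0, 0.9, 7.6]
grip_width: 0.0545
finger_force: 30.0
clock: 18.7
position: [0.4544, -0.2461, 0.1051]
tool_rot: [3.141, 0.001, 2.179]
force: [-1.4, 0.9, 8.4]
grip_width: 0.0546
finger_force: 30.0
[ 0.45444755 -0.24612301  0.10512845]
clock: 19.2
position: [0.4542, -0.2462, 0.1915]
tool_rot: [3.141, 0.001, 2.178]
force: [-0.3, 0.7, -1.2]
grip_width: 0.054
finger_force: 32.3
clock: 19.4
position: [0.4542, -0.2458, 0.1896]
tool_rot: [3.141, 0.001, 2.179]
force: [-0.6, 0.3, -2.6]
grip_width: 0.0543
finger_force: 32.4
[ 0.4537429  -0.24570743  0.18858094]
(array([ 0.47280688, -0.2275897 , -0.02411791,  1.16406109]), np.float64(0.032825498646887885), 1)
(array([  4.7, 197.9, -11.5]), 0)
```

View pics/side5.png

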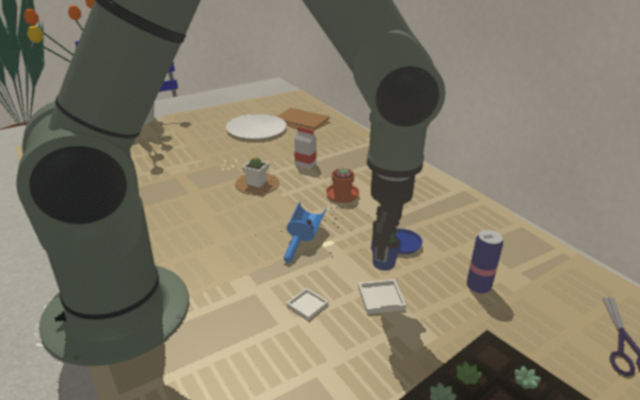

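Blue pot held upright at (385,255); white saucer undisturbed at (382,297) with yaw confirmed. Now to the blue saucer.

```bash

python3 -m jog '[[[0,15,0,0,0,0,0.2],[1,30,0,0,0,0,0.2],[1,40,0,0,0,0,0.2],[1,40,0,0,0,0,0.2],[1,38,0,0,0,0,0.2]]]'
python3 -m jog '[[[1,25,0,0,0,0,0.2],[0,10,0,0,0,0,0.2],[0,0,20,0,0,0,0.2],[0,0,20,0,0,0,0.2],[0,0,20,0,0,0,0.2]]]'
python3 -m jog '[[[0,0,6,0,0,0,0.2],[0,0,0,0,0,0,0.2],[0,0,0,0,0,0,0.2]]]'
python3 -c "
from h import *
print(delta([.6135,-.129,.1055]),bot.observe()['tool_rot'])"
```

```text
clock: 20.2
position: [0.5873, -0.1475, 0.1888]
tool_rot: [3.141, -0.0, 2.179]
force: [-0.1, 0.9, -2.2]
grip_width: 0.0544
finger_force: 32.4
clock: 20.7
position: [0.6136, -0.1287, 0.1282]
tool_rot: [-3.141, -0.0, 2.179]
force: [0.2, 0.5, -2.6]
grip_width: 0.0542
finger_force: 32.4
clock: 21.0
position: [0.614, -0.129, 0.1238]
tool_rot: [3.141, 0.001, 2.178]
force: [0.4, 0.7, -1.8]
grip_width: 0.0539
finger_force: 32.4
(array([ 0.3, -0.4, 18.3]), 0) [3.14118185e+00 5.33600764e-04 2.17848598e+00]
```

```bash

python3 -m jog '[[[0,0,8,0,0,0,0.2],[0,0,5,0,0,0,0.2],[0,0,3,0,0,0,0.2],[0,0,1,0,0,0,0.2],[0,0,0,0,0,0,0.2]]]'
python3 -m jog '[[[0,0,0.5,0,0,0,0.2],[0,0,0,0,0,0,0.2]]]'
```

```text
clock: 21.5
position: [0.6136, -0.1288, 0.106]
tool_rot: [-3.141, -0.0, 2.179]
force: [-0.2, 0.1, -1.9]
grip_width: 0.0542
finger_force: 32.4
clock: 21.7
position: [0.6138, -0.1288, 0.1057]
tool_rot: [3.142, 0.0, 2.179]
force: [-0.5, -0.2, -2.7]
grip_width: 0.0538
finger_force: 32.4
```

```bash

python3 -m jog '[[[0,0,0.7,0,0,0,0.2],[0,0,0,0,0,0,0.2]]]'
python3 -m jog '[[[0,0,0,0,0,0,0.7],[0,0,0,0,0,0,1],[0,0,0,0,0,0,1],[0,0,0,0,0,0,1],[0,0,0,0,0,0,1]]]'
python3 -m jog '[[[0,0,-20,0,0,0,1],[0,0,-40,0,0,0,1],[0,0,-40,0,0,0,1],[0,0,-20,0,0,0,1],[0,0,0,0,0,0,1]]]'
python3 -c "
from h import *
print(delta([.4535,.2938,.22],2.179))"
```

```text
clock: 21.9
position: [0.6138, -0.1288, 0.1052]
tool_rot: [3.141, 0.0, 2.179]
force: [-0.5, 0.7, 3.3]
grip_width: 0.0545
finger_force: 32.8
clock: 22.4
position: [0.6137, -0.1288, 0.1049]
tool_rot: [-3.142, 0.0, 2.179]
force: [-0.1, -0.0, 0.6]
grip_width: 0.0854
finger_force: 0.0
clock: 22.9
position: [0.6148, -0.1291, 0.228]
tool_rot: [3.138, 0.003, 2.179]
force: [0.2, -0.5, 0.4]
grip_width: 0.0851
finger_force: 0.0
(array([439.2, 109.1,   8. ]), np.float64(-0.0))
```

Soft touch, released. Back to the white pot on the mat.

```bash

python3 -m jog '[[[44,11,0,0,0,0,1],[44,11,0,0,0,0,1],[44,11,0,0,0,0,1],[44,11,0,0,0,0,1],[44,11,0,0,0,0,1]]]'
python3 -m jog '[[[44,11,0,0,0,0,1],[44,11,0,0,0,0,1],[44,11,0,0,0,0,1],[44,11,0,0,0,0,1],[43,10,0,0,0,0,1]]]'
python3 -m jog '[[[0,0,0,0,0,0,1],[0,0,0,0,0,0,1]]]'
python3 - <<'E'
from h import *
fs=[bot.grab_frame("top"),bot.grab_frame("side")]; save(fs[0],"top6")
for a in [("blue_pot",fs,[.6135,-.129,.006]),("blue_saucer",fs,[.6135,-.129,0],"blue_pot"),("white_saucer",fs,[.4553,-.2473,0],None,np.arange(4)*np.pi/8),("white_pot",fs,[.4535,.2938,.005],None,(.607,))]: print(a[0],fit(*a))
print(delta([.4535,.2938,.1045],2.179))
E
```

```text
clock: 23.4
position: [0.532, 0.0847, 0.2242]
tool_rot: [-3.141, -0.0, 2.179]
force: [1.4, -0.1, 0.2]
grip_width: 0.0855
finger_force: 0.0
clock: 23.9
position: [0.4512, 0.2955, 0.2242]
tool_rot: [-3.141, 0.0, 2.179]
force: [1.1, -0.0, -0.2]
grip_width: 0.0857
finger_force: 0.0
clock: 24.1
position: [0.4517, 0.2944, 0.2241]
tool_rot: [-3.141, 0.0, 2.181]
force: [0.5, -0.6, -0.5]
grip_width: 0.0857
finger_force: 0.0
blue_pot (array([ 0.6132103 , -0.12897994,  0.00414602,  0.20727071]), np.float64(0.07457845554222836), 2)
blue_saucer (array([ 0.61490605, -0.12898046, -0.00258487,  0.08764526]), np.float64(0.17433592866540965), 2)
white_saucer (array([ 4.54918055e-01, -2.47186284e-01, -1.66840222e-04,  1.16246493e+00]), np.float64(0.05849362412586129), 2)
white_pot (array([0.45413961, 0.29107906, 0.00635694, 0.78902836]), np.float64(0.3094565757511542), 2)
(array([ -0.5,   0.9, 120.4]), np.float64(-0.0))
```

```bash

python3 -m jog '[[[0,1,35,0,0,0,1],[0,0,35,0,0,0,1],[0,0,25,0,0,0,1],[0,0,15,0,0,0,1],[0,0,9,0,0,0,1]]]' 30
python3 -m jog '[[[0,0,0,0,0,0,1],[0,0,0,0,0,0,0.6],[0,0,0,0,0,0,0.3],[0,0,0,0,0,0,0.3],[0,0,0,0,0,0,0.3]]]'
python3 -m jog '[[[0,0,0,0,0,0,0.2],[0,0,0,0,0,0,0.2]]]'
python3 -m jog '[[[0,0,-5,0,0,0,0.2],[0,0,-10,0,0,0,0.2],[0,0,-20,0,0,0,0.2],[0,0,-30,0,0,0,0.2],[0,0,-40,0,0,0,0.2]]]'
python3 -m jog '[[[0,0,0,0,0,0.1,0.2],[0,0,0,0,0,0.12,0.2],[0,0,0,0,0,0.12,0.2],[0,0,0,0,0,0.12,0.2],[0,0,0,0,0,0.12,0.2]]]'
python3 -m jog '[[[0,0,0,0,0,0.12,0.2],[0,0,0,0,0,0.12,0.2],[0,0,0,0,0,0.12,0.2],[0,0,0,0,0,0.08,0.2],[0,0,0,0,0,0,0.2]]]'
python3 - <<'E'
from h import *
f=bot.grab_frame("side"); save(f,"side7")
print(delta([.455,-.2472,.2],1.1625))
E
```

```text
clock: 25.2
position: [0.4532, 0.2942, 0.105]
tool_rot: [-3.141, 0.0, 2.179]
force: [0.8, 0.4, 0.1]
grip_width: 0.0854
finger_force: 0.0
clock: 25.7
position: [0.4536, 0.2947, 0.1071]
tool_rot: [3.14, -0.0, 2.179]
force: [-1.4, -0.1, 9.6]
grip_width: 0.0529
finger_force: 29.6
clock: 25.9
position: [0.4536, 0.2947, 0.107]
tool_rot: [3.14, -0.0, 2.179]
force: [-1.1, -0.9, 9.9]
grip_width: 0.0529
finger_force: 29.6
clock: 26.4
position: [0.4527, 0.294, 0.2119]
tool_rot: [-3.14, 0.0, 2.179]
force: [-1.4, 0.8, -2.6]
grip_width: 0.0527
finger_force: 32.2
clock: 26.9
position: [0.4532, 0.2945, 0.2119]
tool_rot: [3.141, -0.001, 1.594]
force: [-0.0, -0.3, -1.9]
grip_width: 0.0528
finger_force: 32.1
clock: 27.4
position: [0.453, 0.2946, 0.2116]
tool_rot: [-3.142, -0.0, 1.158]
force: [0.8, 0.4, -1.9]
grip_width: 0.053
finger_force: 32.2
(array([-496.2,  217.7,   11.5]), np.float64(-0.002))
```

View pics/side7.png

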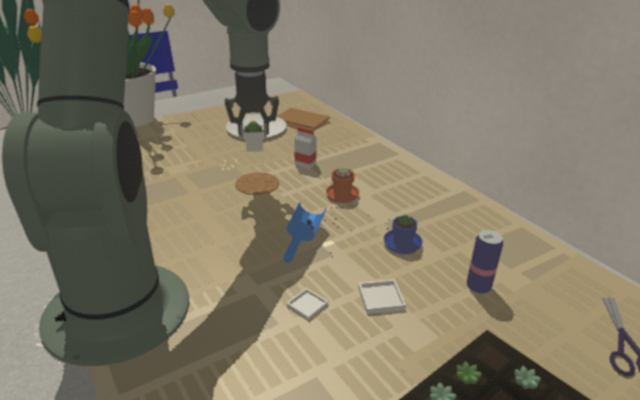

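White pot held at (254,137), turned to the saucer's yaw; blue pot seated on blue saucer at (404,235). Carry across (pot underside 0.11, clear of the scoop).

```bash

python3 -m jog '[[[-18,8,0,0,0,0,0.2],[-36,16,0,0,0,0,0.2],[-40,17.5,0,0,0,0,0.2],[-40,17.5,0,0,0,0,0.2],[-40,17.5,0,0,0,0,0.2]]]'
python3 -m jog '[[[-40,17.5,0,0,0,0,0.2],[-40,17.5,0,0,0,0,0.2],[-40,17.5,0,0,0,0,0.2],[-40,17.5,0,0,0,0,0.2],[-40,17.5,0,0,0,0,0.2]]]'
python3 -m jog '[[[-40,17.5,0,0,0,0,0.2],[-40,17.5,0,0,0,0,0.2],[-30,14,0,0,0,0,0.2],[-12,5,0,0,0,0,0.2],[0,0,0,0,0,0,0.2]]]'
python3 -m jog '[[[0,0,20,0,0,0,0.2],[0,0,30,0,0,0,0.2],[0,0,20,0,0,0,0.2],[0,0,10,0,0,0,0.2],[0,0,0,0,0,0,0.2]]]'
python3 -m jog '[[[0,0,0,0,0,0,0.2],[0,0,0,0,0,0,0.2]]]'
python3 - <<'E'
from h import *
print(delta([.455,-.2472,.108],1.1625))
E
```

```text
clock: 27.95
position: [0.4534, 0.1028, 0.2114]
tool_rot: [3.141, -0.001, 1.162]
force: [1.1, 0.4, -1.7]
grip_width: 0.0528
finger_force: 32.2
clock: 28.45
position: [0.4535, -0.1157, 0.2114]
tool_rot: [3.141, -0.001, 1.162]
force: [1.0, 1.3, -1.6]
grip_width: 0.0528
finger_force: 32.2
clock: 28.95
position: [0.4539, -0.2491, 0.2113]
tool_rot: [3.141, 0.0, 1.158]
force: [1.3, 0.3, -1.9]
grip_width: 0.0526
finger_force: 32.2
clock: 29.45
position: [0.4542, -0.2464, 0.1303]
tool_rot: [-3.14, -0.0, 1.161]
force: [0.0, 1.2, -1.4]
grip_width: 0.0529
finger_force: 32.2
clock: 29.65
position: [0.4548, -0.2473, 0.1319]
tool_rot: [3.14, -0.0, 1.159]
force: [0.1, -0.7, -2.3]
grip_width: 0.0526
finger_force: 32.2
(array([ 0.2,  0.1, 23.9]), np.float64(-0.003))
```

```bash

python3 -m jog '[[[0,0,10,0,0,0,0.2],[0,0,6,0,0,0,0.2],[0,0,4,0,0,0,0.2],[0,0,2,0,0,0,0.2],[0,0,0,0,0,0,0.2]]]'
python3 -m jog '[[[0,0,0.7,0,0,0,0.2],[0,0,0,0,0,0,0.2]]]'
python3 -m jog '[[[0,0,0.7,0,0,0,0.2],[0,0,0,0,0,0,0.2]]]'
```

```text
clock: 30.15
position: [0.4542, -0.2474, 0.1086]
tool_rot: [-3.141, 0.0, 1.159]
force: [0.6, 0.4, -2.2]
grip_width: 0.0525
finger_force: 32.2
clock: 30.35
position: [0.4544, -0.2475, 0.1083]
tool_rot: [3.141, 0.0, 1.159]
force: [-0.3, 0.3, -2.5]
grip_width: 0.0529
finger_force: 32.2
clock: 30.55
position: [0.4544, -0.2474, 0.1081]
tool_rot: [3.141, -0.0, 1.159]
force: [-3.3, 2.0, 11.1]
grip_width: 0.0526
finger_force: 33.3
```

Contact. Release, retreat and check.

```bash

python3 -m jog '[[[0,0,-0.3,0,0,0,0.2],[0,0,0,0,0,0,0.7],[0,0,0,0,0,0,1],[0,0,0,0,0,0,1],[0,0,0,0,0,0,1]]]'
python3 -m jog '[[[0,0,-20,0,0,0,1],[0,0,-40,0,0,0,1],[0,0,-40,0,0,0,1],[0,0,-40,0,0,0,1],[0,0,-20,0,0,0,1]]]'
python3 -m jog '[[[40,0,0,0,0,0,1],[45,0,0,0,0,0,1],[45,0,0,0,0,0,1],[40,0,0,0,0,0,1],[0,0,0,0,0,0,1]]]'
python3 - <<'E'
from h import *
fs=[bot.grab_frame("top"),bot.grab_frame("side")]; save(fs[0],"top8"); save(fs[1],"side8")
Y=np.arange(4)*np.pi/8
for n,x,o,y in [("white_pot",[.4545,-.247,.006],None,Y),("white_saucer",[.455,-.247,0],"white_pot",Y),("blue_pot",[.6135,-.129,.006],None,(0,)),("blue_saucer",[.6135,-.129,0],"blue_pot",(0,)),("terracotta_pot",[.62,.1215,.006],None,(0,)),("terracotta_saucer",[.62,.1215,0],"terracotta_pot",(0,))]:
    p,j,k=fit(n,fs,x,o,y); print(n,p[:3].round(4),round(p[3]%(np.pi/2),3),round(j,3),k)
cv2.imwrite('pics/fin.png',np.hstack([cv2.resize(fs[0]["img"][120:250,240:480,::-1],None,fx=1.65,fy=1.65),cv2.resize(fs[1]["img"][150:330,220:520,::-1],(396,214))]))
E
```

```text
clock: 31.05
position: [0.4544, -0.2474, 0.1078]
tool_rot: [3.142, 0.0, 1.159]
force: [0.2, -0.0, -1.1]
grip_width: 0.0856
finger_force: 0.0
clock: 31.55
position: [0.4547, -0.2478, 0.2708]
tool_rot: [3.139, -0.0, 1.158]
force: [1.1, -0.5, -0.6]
grip_width: 0.0853
finger_force: 0.0
clock: 32.05
position: [0.5242, -0.0863, 0.2673]
tool_rot: [-3.141, -0.001, 1.166]
force: [-1.1, -1.1, -0.7]
grip_width: 0.0855
finger_force: 0.0
white_pot [ 0.4533 -0.2505  0.0067] 0.989 0.276 2
white_saucer [ 0.4555 -0.2476 -0.0007] 1.142 0.439 2
blue_pot [ 0.6665 -0.0761 -0.046 ] 0.155 0.059 1
blue_saucer [ 0.6151 -0.1272 -0.0044] 0.226 0.076 1
terracotta_pot [0.6208 0.1233 0.003 ] 0.386 0.067 2
terracotta_saucer [0.619  0.1204 0.0017] 0.28 0.202 2
```

View pics/fin.png

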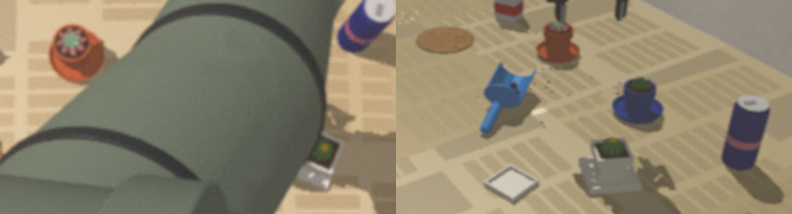

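```bash

python3 -m jog '[[[37,-24,0,0,0,0,1],[37,-24,0,0,0,0,1],[37,-24,0,0,0,0,1],[37,-24,0,0,0,0,1],[37,-24,0,0,0,0,1]]]'
python3 -m jog '[[[37,-24,0,0,0,0,1],[37,-24,0,0,0,0,1],[37,-24,0,0,0,0,1],[37,-24,0,0,0,0,1],[0,0,0,0,0,0,1]]]'
python3 - <<'E'
from h import *
fs=[bot.grab_frame("top"),bot.grab_frame("side")]
Y=np.arange(4)*np.pi/8
for n,x,o,y in [("white_pot",[.4545,-.247,.006],None,Y),("white_saucer",[.455,-.247,0],"white_pot",Y),("blue_pot",[.6135,-.129,.006],None,(0,)),("blue_saucer",[.6135,-.129,0],"blue_pot",(0,))]:
    p,j,k=fit(n,fs,x,o,y); print(n,p[:3].round(4),round(p[3]%(np.pi/2),3),round(j,3),k)
cv2.imwrite('pics/fin2.png',np.hstack([cv2.resize(fs[0]["img"][120:250,240:480,::-1],None,fx=1.65,fy=1.65),cv2.resize(fs[1]["img"][150:330,220:520,::-1],(396,214))]))
E
```

```text
clock: 33.55
position: [0.486, 0.1277, 0.2679]
tool_rot: [3.141, -0.0, 1.159]
force: [0.9, 0.0, -0.9]
grip_width: 0.0853
finger_force: 0.0
clock: 34.05
position: [0.456, 0.3058, 0.2672]
tool_rot: [-3.14, -0.001, 1.166]
force: [-0.0, -1.9, -1.0]
grip_width: 0.0851
finger_force: 0.0
white_pot [ 0.4559 -0.2473  0.0027] 1.033 0.114 2
white_saucer [ 0.4561 -0.2469 -0.0005] 1.153 0.178 2
blue_pot [ 0.6145 -0.128   0.0047] 1.56 0.083 2
blue_saucer [ 6.140e-01 -1.287e-01 -6.000e-04] 0.247 0.186 2
```

View pics/fin2.png

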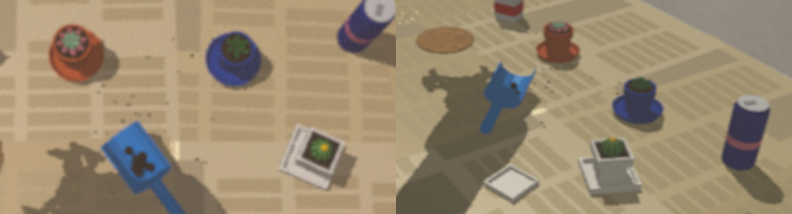

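The top crop shows each pot centred on its own saucer, with the white pot at (320,148) parallel to its square saucer. Nothing else moved, so I'm handing in.

```bash
python3 -c "
from workcell import bot
print(bot.job_done())"
```

```text
the job is handed in; nothing more can be done
None
```

I handed the job in at about 34 s: in the last pictures every pot stands upright and centred on its own colour's saucer, the white pot lined up with its square one, and the can, carton and scoop look undisturbed; no verdict came back.

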